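Lever open the wick box

TASK

Take the flat-bladed opener and use its blade, not your fingers, to lever up the closed recessed lid of the brass box: slip the tip down through the notch at the lid's front edge, get it under the lid and pry gently, feeling your way, so that the blade never presses hard enough to dent the thin box or lid. Then swing the lid right back until it leans clearly past upright and stays there, and lay the opener down flat on the table, not touching the box. Leave the three tins near it where they stand.

Things in the scene. Friction and masses are not known exactly. Their poses are not given: they have to be found in the camera images.
- box: Open-topped brass box fixed to the table between two low wooden cleats (12 mm wide and high, along its two sides). 130 mm deep (x) by 170 mm wide (y) by 80 mm high, walls 4 mm; origin at the centre of its underside, z up, its front faces -x. Inside there is nothing solid below the lid but the 4 mm floor.
- notch (a point): Point on top of the box's front wall (middle of the 4 mm thick rim, 80 mm above the table), in front of the middle of the lid's notch; axes as the box. The notch is a 44 mm wide cut-out in the front edge of the lid: along the box's +x from this point the open gap reaches from 2 mm to 28 mm, and there the lid begins.
- lid_edge (a point): Point on the underside of the 4 mm thick steel lid at the middle of the notch's inner edge; moves with the lid. Closed, it lies 28 mm in the box's +x from notch and 6 mm below it (the lid's top lies 2 mm below the rim all round, too tight for fingers). The lid is 120 mm long (x) by 158 mm wide.
- lid_hinge (a point): On the hinge line of the lid, at the middle of the box's back wall, level with the top of the closed lid (78 mm above the table), 96 mm in +x from the inner edge of the notch. Its axes turn with the lid; hinge line along y.
- lid (a joint): Opening angle of the lid about its back edge: 0 closed, 1.57 upright, 1.95 leaning back on its stop. The hinge is stiff: the lid stays at any angle; raising it at the notch takes roughly 3 to 5 N at the blade; thin sheet metal, dented by some 30 N.
- opener: Straight opener lying on the table: dark wooden handle 100 x 22 x 24 mm (long, wide, high) and a flat steel blade 24 mm wide, 2.5 mm thick, sticking out 100 mm from its +x end at the handle's mid height. About 140 g, balances 7 mm in +x of the origin. Origin on the handle's underside, 65 mm from its rear end and 35 mm behind the blade's root; x along the blade, z up.
- opener_tip (a point): Middle of the end of the opener's blade, 135 mm in +x and 12 mm above the opener's origin; axes as the opener.
- tin_a: Finished brass candle tin, 72 mm across and 40 mm high with a card tab on top, 180 g, standing loose on the table; a bystander. Origin at the centre of its underside.
- tin_b: Finished brass candle tin, 72 mm across and 40 mm high with a card tab on top, 180 g, standing loose on the table; a bystander. Origin at the centre of its underside.
- tin_c: Finished brass candle tin, 72 mm across and 40 mm high with a card tab on top, 180 g, standing loose on the table; a bystander. Origin at the centre of its underside.
Not all that is in view belongs to the job. Of the things that look like the opener, take the one that is farthest from the robot's base at the start.

How it is judged:
By the outcome, as a careful person would: the job done as asked, in the order asked, and still so for the second after the job is handed in, with the robot touching nothing.
It also fails if it takes over 61 s, if anything falls off the work surface, if the arm or the gripper's body presses on something with over 40 N, if the wrist force passes 120 N, or if a joint passes its speed limit or range.

ROBOT

A 6-joint arm with a two-finger parallel gripper is mounted at the origin on the work surface. World frame = base frame: x ahead of the robot, y to its left, z up, the work surface at z = 0. Lengths are in m, angles in rad, forces in N, time in s.
With the tool pointing down it reaches from about 0.325 to 0.9 m from the base axis. Payload 6.1 kg.
Tool frame: the origin (TCP) lies at the very end of the fingers, on their centre line; the grasp point (between the pads) lies 19 mm behind it; z points along the fingers, y is the line along which they close (so a half turn about z gives the same grasp; the last joint's range is limited). The gripper opens to 85 mm and grips with 20 to 120 N. Pads are 22 mm wide; open, the fingers measure 114 mm over their backs; the gripper's body (76 mm by 85 mm) begins 54 mm behind the grasp point. The pads swing forward as they close: fully open they stand 13 mm farther back than shut.
Start: joints at [1.191, 0.22, 1.526, -0, 1.395, -0.126], TCP at [0.157, 0.605, 0.231] pointing down, gripper open.
Joint ranges: [-2.98, 2.98], [-0.91, 2.08], [0.09, 2.57], [-1.24, 4.39], [0.2, 2.65], [-2.68, 2.68]. Speed limits (rad/s): [2.57, 2.57, 3.01, 3.14, 3.14, 3.14].

INTERFACE

Orientations are given as a unit quaternion [w, x, y, z].
In Python, from bench import monitor, cams, hand_in, outline_of gives the robot as it stands.
- The arm moves only by the shell command python3 -m crank 'ROWS' [OPENING] [FORCE]. ROWS is JSON, a list of rows, each an object with "travel": the shift along the tool's x, y, z scaled (see below), a list of three; "turn": the turn, a rotation vector about the tool's x, y, z scaled (see below), a list of three. In form: [{"travel": [dx, dy, dz], "turn": [ax, ay, az]}, ...]. A call has 1 to 20 rows; each row shifts and turns the commanded pose from where the row before left it, along the tool's axes as they then stand; what a row does not reach is not made up. The controller multiplies each number of a shift by 0.04 m and each number of a turn by 10 degrees. A row lasts 1/8 s, in which the tool goes at most 62.5 mm and 10.7 degrees, less where a joint would pass 70% of its speed; a pose out of reach is approached as far as the arm can. A call with a number of a shift or a turn outside -1 to 1 is refused whole. A call with a gripper value outside its range is refused whole. OPENING is the opening, from -1 (shut) to 1 (fully open), set as the call begins (- or left out, the last holds). The fingers move at their own pace and stop on an object; FORCE is the grip in N (left out, the last holds). Time passes only in rows, so rows that do not move let the fingers close. It gives the time, the measured TCP pose, the force, the opening and the grip force at its end, in the units of the state.
- monitor.state(): the state, without advancing time (a new reading comes with each control period).
- cams.grab_frame(name): name is "scene" or "top"; returns a dict with "color" (384x512x3 uint8, blue, green, red), "camera_matrix" (3x3 intrinsics, pixels), "position" and "orientation" of the camera in the world. Camera axes: x right, y down, z forward; pixel columns grow to the right and rows downward; lengths in m; the calibration is good to about 2 mm. A picture is of the moment at which its call begins. There is no depth.
- hand_in(): hands the job in; it is judged then, once.
Trained networks look in a picture, given as the dict that the camera call returned (one of the last four; its "shot" number tells which), for a name from the list of things; names that differ only in an ending like _2 or _b are one class to them, and where a whole thing is asked for, a point or a joint stands for the part that bears it (a point fixed in the world has none). Each returns a list of dicts, best first, with "conf" (0 to 1); they miss things now and then, are a little off and sometimes report something else, mostly with a low value. They report only what shows in the picture. A call takes as long as a camera call. They do not tell look-alikes from the thing itself.
- outline_of(name, picture): "mask" (384x512 bool, what is visible of it) and "centre" ([row, column] in pixels, amid what is visible of it).
The state is a dict: "time": time; "joints": joint angles; "dq": joint speeds; "tau": joint torques, N m; "eef_pos": TCP position; "orientation": TCP orientation; "ft_force": force on the tool from outside, world axes, zero at the start; "torque": the same for the moment, N m; "gripper_width": finger opening in m; "finger_force": force on a finger pad.
Only numpy, scipy, OpenCV 4.12 (cv2) and the standard library are available. Lean on these libraries where they do the work, as an engineer would, in place of code of your own. Each camera call takes 0.05 s, during which the arm holds its last target. There are 200 camera calls.

## Working session

There is one attempt and no reset: what is moved stays moved. The work goes in short steps, Python scripts to look and compute and a shell command to move; the robot and the scene stay as the last step left them, time stands still between calls to the robot, and variables do not carry over. Pictures are saved under pics/ and viewed, at most 10 in all, crops included, and the job is handed in when it is done.

```bash
mkdir -p pics; ls; python3 - <<'E'
from bench import monitor,cams,outline_of
import cv2,numpy as np
print(monitor.state())
for n in("scene","top"):
    p=cams.grab_frame(n)
    cv2.imwrite(f"pics/{n}0.png",p["color"])
    print(n,p["camera_matrix"],p["position"],p["orientation"])
    for t in("opener","box","tin_a","opener_tip","notch"):
        try:
            for d in outline_of(t,p):
                m=d["mask"].astype(np.uint8); r=cv2.minAreaRect(cv2.findNonZero(m)); print(t,round(d["conf"],2),d["centre"],np.round(r[0]),np.round(r[1]),round(r[2]),m.sum())
        except Exception as e: print(t,e)
E
```

```text
pics
{'time': 0.0, 'joints': array([ 1.19088185e+00,  2.21267707e-01,  1.52761796e+00,  1.16826863e-06,
        1.39469608e+00, -1.26098922e-01]), 'dq': array([ 0.0012387 , -0.00017415, -0.00178599,  0.00100006, -0.00090142,
       -0.00085714]), 'tau': array([ 4.82565156e-04, -4.96886837e+01, -3.89398706e+01, -7.73571560e-05,
        1.11389966e-02,  5.68947769e-05]), 'eef_pos': array([0.15671166, 0.60440433, 0.23016986]), 'orientation': array([-2.49507484e-04,  1.26567436e-01,  9.91957507e-01, -9.62739683e-04]), 'ft_force': array([-0.30075158,  0.31587278, -0.4874828 ]), 'torque': array([0.02220806, 0.01029684, 0.01239161]), 'finger_force': 0.0, 'gripper_width': 0.0854970581425059}
scene [[485.59584544   0.         260.13277644]
 [  0.         485.59584544 185.27622404]
 [  0.           0.           1.        ]] [0.95372517 0.56420854 1.40026892] [-0.09319461  0.33780517  0.9039899  -0.24495856]
opener 0.65 [161.0, 207.7] [207. 164.] [ 8. 56.] 48 331
opener 0.6 [100.9, 263.9] [265. 102.] [ 8. 46.] 33 345
opener 0.54 [174.8, 277.1] [277. 176.] [ 8. 50.] 8 307
opener 0.5 [264.2, 239.
[... 565 characters left out ...]
67675942]
 [  0.           0.           1.        ]] [ 0.2295842  -0.02235289  1.41236814] [ 0.05354474 -0.69508226  0.71459589 -0.05784741]
opener 0.88 [272.4, 330.7] [333. 275.] [58.  8.] 66 407
opener 0.72 [225.3, 260.6] [258. 225.] [55.  6.] 45 330
opener 0.59 [185.3, 306.5] [307. 184.] [54.  7.] 79 366
box 0.71 [147.7, 210.5] [211. 146.] [53. 44.] 7 2150
tin_a 0.77 [123.5, 300.1] [300. 126.] [21. 19.] 90 346
tin_a 0.74 [135.1, 347.4] [347. 140.] [19. 22.] 45 356
tin_a 0.59 [168.4, 152.2] [153. 172.] [21. 19.] 45 360
opener_tip 0.65 [274.1, 333.0] [334. 275.] [59.  8.] 65 416
opener_tip 0.54 [225.3, 260.5] [258. 225.] [55.  7.] 45 369
notch 0.9 [141.7, 211.2] [211. 146.] [53. 43.] 8 2127
```

```bash
cat > h.py <<'E'
import numpy as np
from scipy.spatial.transform import Rotation as R
def rot(q): return R.from_quat([q[1],q[2],q[3],q[0]])
def px2w(p,col,row,z):
    K=np.array(p["camera_matrix"]); d=rot(p["orientation"]).apply(np.linalg.solve(K,[col,row,1.])); c=np.array(p["position"])
    return c+d*(z-c[2])/d[2]
def w2px(p,X):
    K=np.array(p["camera_matrix"]); v=rot(p["orientation"]).inv().apply(np.atleast_2d(X)-np.array(p["position"])); u=v@K.T
    return u[:,:2]/u[:,2:]
E
python3 - <<'E'
from h import *
from bench import cams
import cv2
pt=cams.grab_frame("top");ps=cams.grab_frame("scene")
for c,r in((331,272.4),(260.6,225.3),(306.5,185)): X=px2w(pt,c,r,.012);print("top",X,np.hypot(*X[:2]))
for c,r in((207.7,161),(264,101),(277,175)): X=px2w(ps,c,r,.012);print("sc",X,np.hypot(*X[:2]))
a=pt["color"][90:310,120:390];b=ps["color"][70:330,110:350]
cv2.imwrite("pics/t.png",cv2.resize(a,None,fx=2.7,fy=2.7,interpolation=cv2.INTER_CUBIC))
cv2.imwrite("pics/s.png",cv2.resize(b,None,fx=2.3,fy=2.3,interpolation=cv2.INTER_CUBIC))
E
```

```text
top [ 0.17373537 -0.29568841  0.012     ] 0.3429513301654009
top [ 0.34723665 -0.0518839   0.012     ] 0.35109148752974345
top [ 0.49023165 -0.22440031  0.012     ] 0.5391498615183861
sc [ 0.48837593 -0.23690398  0.012     ] 0.5428024858322394
sc [ 0.16880636 -0.30982209  0.012     ] 0.3528247629416791
sc [ 0.34719553 -0.04029386  0.012     ] 0.34952586141527886
```

View pics/t.png

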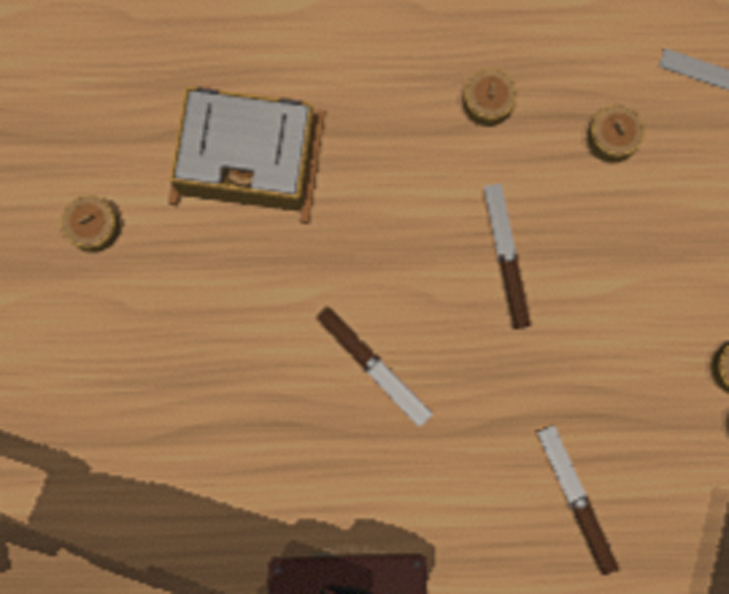

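View pics/s.png

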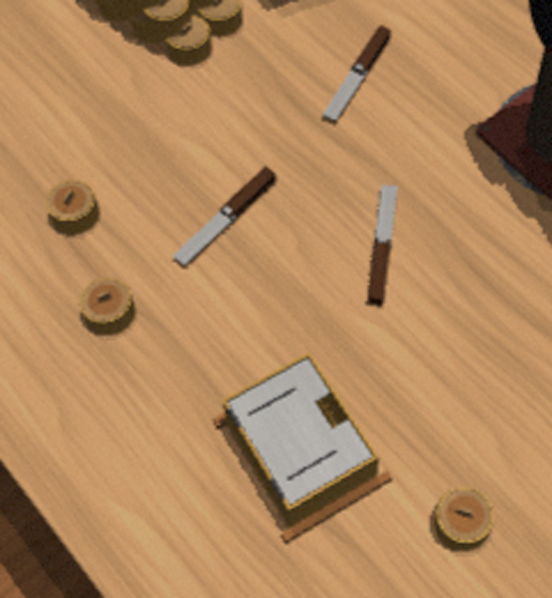

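The top view shows three opener look-alikes, at about (306,185), (258,225) and (333,275). A further grey blade is cut off at the crop edge near (380,115), so I'll look at that before choosing.

```bash
python3 - <<'E'
from h import *
from bench import cams,outline_of
import cv2
pt=cams.grab_frame("top");ps=cams.grab_frame("scene")
a=cv2.resize(pt["color"][80:230,280:480],None,fx=2.5,fy=2.5,interpolation=cv2.INTER_CUBIC)
b=cv2.resize(pt["color"][155:215,285:330],(375,500),interpolation=cv2.INTER_CUBIC)
c=np.zeros((500,800,3),np.uint8);c[:375,:500]=a;c[:400,500:]=cv2.resize(b,(300,400));cv2.imwrite("pics/c.png",c)
print(px2w(pt,375,113,.01), w2px(ps,px2w(pt,375,113,.01)))
# opener axis estimates
for n,p in(("top",pt),("sc",ps)):
  for d in outline_of("opener",p):
    ys,xs=np.nonzero(d["mask"]); 
    if len(xs)>1000: continue
    W=np.array([px2w(p,x,y,.013) for x,y in zip(xs,ys)])[:,:2]
    m=W.mean(0);u,s,v=np.linalg.svd(W-m);t=(W-m)@v[0]
    print(n,d["conf"],m,"yaw",np.degrees(np.arctan2(v[0][1],v[0][0])),m+v[0]*t.min(),m+v[0]*t.max(),np.ptp(t))
# box corner: notch pixel dark area
for n,p in(("top",pt),("sc",ps)):
  for d in outline_of("lid",p)[:2]:
    m=d["mask"].astype(np.uint8); q=cv2.minAreaRect(cv2.findNonZero(m)); print(n,"lid",d["conf"],d["centre"],[ [px2w(p,*k,.078)[:2].round(4)] for k in cv2.boxPoints(q)],cv2.boxPoints(q))
E
```

```text
[ 0.76031636 -0.49732141  0.01      ] [[ 98.46311168 156.75977661]]
top 0.83 [ 0.49206964 -0.22678512] yaw -170.9969831737348 [ 0.59180322 -0.21098349] [ 0.39645867 -0.24193357] 0.19778119077365286
top 0.71 [ 0.16193854 -0.30484244] yaw -157.84464198261017 [ 0.2575146  -0.26592542] [ 0.07369939 -0.340772  ] 0.19846924840371377
sc 0.89 [ 0.16091879 -0.3055181 ] yaw 22.53681272007711 [ 0.06697584 -0.34450127] [ 0.25995194 -0.26442265] 0.2089314731324196
sc 0.84 [ 0.35002332 -0.04101033] yaw 42.03737388521467 [ 0.2733172  -0.11016747] [0.42678006 0.02819247] 0.2066260489362144
sc 0.78 [ 0.48674956 -0.22862959] yaw 9.336018241409272 [ 0.3905422  -0.24444625] [ 0.59193515 -0.21133688] 0.20409642566618172
top lid 0.95 [141.2, 208.8] [[array([0.5963, 0.2123])], [array([0.7187, 0.1954])], [array([0.6907, 0.0361])], [array([0.5689, 0.0553])]] [[183.95998 155.28   ]
 [188.71999 121.95999]
 [233.37999 128.34   ]
 [228.61998 161.66   ]]
sc lid 0.62 [257.4, 236.2] [[array([0.6917, 0.0365])], [array([0.5672, 0.0488])], [array([0.5977, 0.2119])], [array([0.7154, 0.1963])]] [[208.23764 245.37625]
 [243.34062 223.20596]
 [271.78418 268.2416 ]
 [236.6812  290.4119 ]]
```

View pics/c.png

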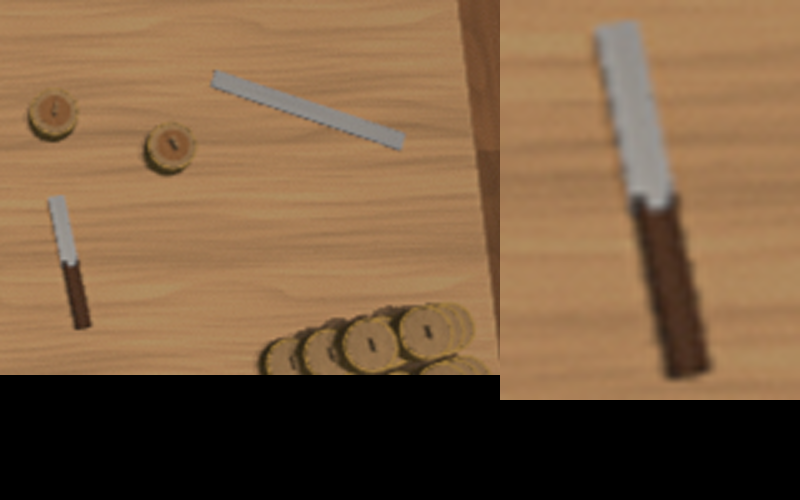

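Four things could be taken for the opener:
- (306,185), with its handle toward the robot, 0.54 m from the base.
- (258,225), 0.35 m from the base.
- (333,275), 0.34 m from the base.
- A plain steel ruler at about (403,125), which has no handle.

The farthest with a handle is (306,185), and the crop confirms a wooden handle and a flat blade. Next I'll fit the exact poses of the box and the opener.

```bash
cat >> h.py <<'E'
import cv2
def T(x,y,yaw): 
    c,s=np.cos(yaw),np.sin(yaw)
    return lambda P:np.c_[x+P[:,0]*c-P[:,1]*s,y+P[:,0]*s+P[:,1]*c,P[:,2]]
def plan(tp,yaw,pitch,s):
    """TCP target; tool x at yaw, nose-up by pitch deg about tool y. prints tool-frame shift (units) now, and turn (units)"""
    y=np.radians(yaw); R0=R.from_matrix(np.c_[[np.cos(y),np.sin(y),0],[np.sin(y),-np.cos(y),0],[0,0,-1]])
    Rt=R0*R.from_euler('y',pitch,degrees=True); Rc=rot(s["orientation"]); d=np.array(tp)-s["eef_pos"]
    print("shift before turn",(Rc.inv().apply(d)/.04).round(2),"after turn",(Rt.inv().apply(d)/.04).round(2),"turn",np.degrees((Rc.inv()*Rt).as_rotvec()).round(1)/10)
    return Rt
E
python3 - <<'E'
from h import *
from bench import cams,outline_of,monitor
from scipy.optimize import minimize
pics=[cams.grab_frame("top"),cams.grab_frame("scene")]
def fit(name,polyw,near,x0):
    ms=[]
    for p in pics:
        c=[d for d in outline_of(name,p) if d["mask"].sum()<4000]
        c=min(c,key=lambda d:np.linalg.norm(np.array(d["centre"])[::-1]-w2px(p,near)[0]))
        ms.append(c["mask"].astype(np.float32))
    def cost(v,each=False):
        o=[]
        for p,m in zip(pics,ms):
            P=np.zeros(m.shape,np.uint8)
            P4=np.zeros((384*4,512*4),np.uint8)
            for q in polyw(*v): cv2.fillPoly(P4,[np.int32(np.round((w2px(p,q)+.5)*4*16))],255,shift=4)
            P=cv2.resize(P4,(512,384),interpolation=cv2.INTER_AREA)/255.
            o.append(np.abs(P-m).sum()/m.sum())
        return o if each else sum(o)
    best=min((minimize(cost,np.array(x0)+np.array(k),method="Nelder-Mead",options=dict(initial_simplex=[np.array(x0)+np.array(k)+e for e in np.diag([.006,.006,.06]).tolist()+[[0,0,0]]])) for k in([0,0,0],[.004,-.004,.03],[-.004,.004,-.03])),key=lambda r:r.fun)
    print(name,best.x,np.degrees(best.x[2]),cost(best.x,True)); return best.x
def lid(x,y,a):
    L=np.array([[-59,-79],[-59,-22],[-35,-22],[-35,22],[-59,22],[-59,79],[61,79],[61,-79]])/1e3
    return [T(x,y,a)(np.c_[L,np.full(8,.078)])]
fit("lid",lid,[.643,.124,.078],[.643,.124,-.157])
def op(x,y,a):
    h=np.array([[-.065,-.011],[.035,-.011],[.035,.011],[-.065,.011]]);b=np.array([[.035,-.012],[.135,-.012],[.135,.012],[.035,.012]])
    f=T(x,y,a);return [f(np.c_[h,np.full(4,.024)]),f(np.c_[h,np.full(4,.0)]),f(np.c_[b,np.full(4,.0132)])]
v=fit("opener",op,[.4877,-.228,.012],[.4577,-.2328,.16])
x,y,a=v
g=[x+.015*np.cos(a),y+.015*np.sin(a),.12]
plan(g,np.degrees(a),0,monitor.state())
E
```

```text
lid [ 0.64176663  0.12397779 -0.16932626] -9.701679929234787 [np.float64(0.03990620459482399), np.float64(0.05095820221092552)]
opener [ 0.46069318 -0.23261705  0.15741094] 9.018982735696367 [np.float64(0.14657003202427102), np.float64(0.10651486401012017)]
shift before turn [-12.95 -18.21   2.78] after turn [ 4.59 21.87  2.78] turn [ 0.    0.   15.64]
```

```bash
python3 -m crank '[{"travel":[-0.71,-1,0.1],"turn":[0,0,0]},{"travel":[-0.71,-1,0.1],"turn":[0,0,0]},{"travel":[-0.71,-1,0.1],"turn":[0,0,0]},{"travel":[-0.71,-1,0.1],"turn":[0,0,0]},{"travel":[-0.71,-1,0.1],"turn":[0,0,0]},{"travel":[-0.71,-1,0.1],"turn":[0,0,0]},{"travel":[-0.71,-1,0.1],"turn":[0,0,0]},{"travel":[-0.71,-1,0.1],"turn":[0,0,0]},{"travel":[-0.71,-1,0.1],"turn":[0,0,0]},{"travel":[-0.71,-1,0.1],"turn":[0,0,0]},{"travel":[-0.71,-1,0.1],"turn":[0,0,0]},{"travel":[-0.71,-1,0.1],"turn":[0,0,0]},{"travel":[-0.71,-1,0.1],"turn":[0,0,0]},{"travel":[-0.71,-1,0.1],"turn":[0,0,0]},{"travel":[-0.71,-1,0.1],"turn":[0,0,0]},{"travel":[-0.71,-1,0.1],"turn":[0,0,0]},{"travel":[-0.71,-1,0.1],"turn":[0,0,0]},{"travel":[-0.71,-1,0.1],"turn":[0,0,0]}]' 0.2 100
python3 -m crank '[{"travel":[0,0,0],"turn":[0,0,0.98]},{"travel":[0,0,0],"turn":[0,0,0.98]},{"travel":[0,0,0],"turn":[0,0,0.98]},{"travel":[0,0,0],"turn":[0,0,0.98]},{"travel":[0,0,0],"turn":[0,0,0.98]},{"travel":[0,0,0],"turn":[0,0,0.98]},{"travel":[0,0,0],"turn":[0,0,0.98]},{"travel":[0,0,0],"turn":[0,0,0.98]},{"travel":[0,0,0],"turn":[0,0,0.98]},{"travel":[0,0,0],"turn":[0,0,0.98]},{"travel":[0,0,0],"turn":[0,0,0.98]},{"travel":[0,0,0],"turn":[0,0,0.98]},{"travel":[0,0,0],"turn":[0,0,0.98]},{"travel":[0,0,0],"turn":[0,0,0.98]},{"travel":[0,0,0],"turn":[0,0,0.98]},{"travel":[0,0,0],"turn":[0,0,0.98]},{"travel":[0,0,0],"turn":[0,1,0]},{"travel":[0,0,0],"turn":[0,1,0]}]'
python3 - <<'E'
from h import *
from bench import monitor,cams
s=monitor.state();print(s["joints"].round(2),s["gripper_width"],s["ft_force"])
for z in(.05,.006): plan([.4607+.015*.988,-.2326+.015*.157,z],9.0,20,s)
c=[]
for n in("top","scene"):
    p=cams.grab_frame(n);u=w2px(p,[.475,-.23,.02])[0].astype(int);k=p["color"][u[1]-45:u[1]+45,u[0]-45:u[0]+45];c.append(cv2.resize(k,(390,390),interpolation=cv2.INTER_CUBIC))
cv2.imwrite("pics/g.png",np.hstack(c))
E
```

```text
time: 3.55
eef_pos: [0.4715, -0.2221, 0.1593]
orientation: [0.0, 0.127, 0.992, -0.0]
ft_force: [1.0, 0.3, -0.5]
gripper_width: 0.0516
finger_force: 0.0
time: 5.8
eef_pos: [0.4719, -0.2205, 0.16]
orientation: [-0.012, 0.981, 0.075, 0.176]
ft_force: [-0.6, 0.5, 0.6]
gripper_width: 0.0511
finger_force: 0.0
[-0.77 -0.18  2.11  0.33  1.01  0.5 ] 0.05105305914755528 [-0.60870721  0.49501665  0.56982342]
shift before turn [-0.91  0.25  2.6 ] after turn [-0.89  0.26  2.6 ] turn [ 0.02 -0.03 -0.02]
shift before turn [-1.29  0.25  3.63] after turn [-1.27  0.26  3.64] turn [ 0.02 -0.03 -0.02]
```

View pics/g.png

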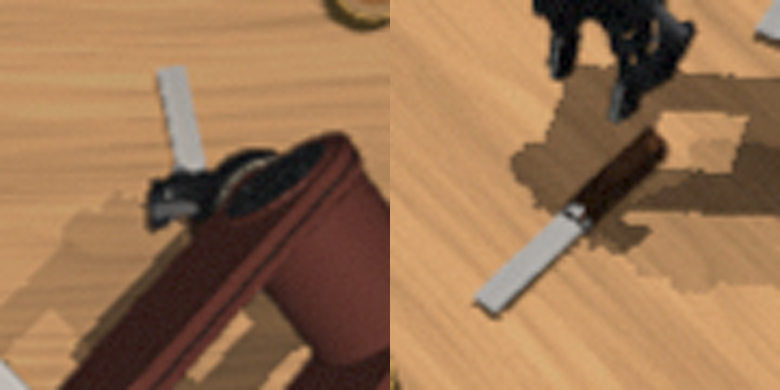

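The opener at about (165,170) in the left tile has not moved, and the fingers are above its handle. I'll descend and grip.

```bash
python3 -m crank '[{"travel":[-0.3,0.09,0.87],"turn":[0,0,0]},{"travel":[-0.3,0.08,0.87],"turn":[0,0,0]},{"travel":[-0.3,0.08,0.86],"turn":[0,0,0]},{"travel":[-0.13,0,0.35],"turn":[0,0,0]},{"travel":[-0.13,0,0.35],"turn":[0,0,0]},{"travel":[-0.11,0,0.32],"turn":[0,0,0]},{"travel":[0,0,0],"turn":[0,0,0]}]'
python3 -m crank '[{"travel":[0,0,0],"turn":[0,0,0]},{"travel":[0,0,0],"turn":[0,0,0]},{"travel":[0,0,0],"turn":[0,0,0]},{"travel":[0,0,0],"turn":[0,0,0]},{"travel":[0,0,0],"turn":[0,0,0]},{"travel":[0,0,0],"turn":[0,0,0]}]' -1 110
```

```text
time: 6.78
eef_pos: [0.474, -0.2295, 0.0052]
orientation: [-0.014, 0.982, 0.074, 0.173]
ft_force: [0.0, -0.3, 0.5]
gripper_width: 0.0516
finger_force: 0.0
time: 7.52
eef_pos: [0.475, -0.2308, 0.0071]
orientation: [-0.012, 0.982, 0.074, 0.174]
ft_force: [-1.7, -0.5, 6.2]
gripper_width: 0.0196
finger_force: 108.4
```

```bash
cat >> h.py <<'E'
TIP=np.array([.115,0,.0365]); OX=R.from_euler('y',-20,degrees=True)
F=np.array([.9857,-.1685,0]);N=np.array([.5797,.1346,0])
def bx(x,z): return N+F*x/1e3+np.array([0,0,z/1e3])
def tip(s):
    Rc=rot(s["orientation"]);t=s["eef_pos"]+Rc.apply(TIP);d=t-N;b=Rc.apply([np.cos(np.radians(20)),0,np.sin(np.radians(20))])
    yaw=np.degrees(np.arctan2(b[1],b[0]));print("tip box x,y,z mm",round(d@F*1e3,1),round((d[0]*.1685+d[1]*.9857)*1e3,1),round(t[2]*1e3,1),"psi",round(-np.degrees(np.arcsin(b[2])),1),"blade yaw",round(yaw,1));return t
def goto_tip(x,z,psi,s,yaw=-9.7):
    y=np.radians(yaw);R0=R.from_matrix(np.c_[[np.cos(y),np.sin(y),0],[np.sin(y),-np.cos(y),0],[0,0,-1]])*R.from_euler('y',20-psi,degrees=True)
    return plan(bx(x,z)-R0.apply(TIP),yaw,20-psi,s)
E
python3 -m crank '[{"travel":[0.34,0,-0.94],"turn":[0,0,0]},{"travel":[0.34,0,-0.94],"turn":[0,0,0]},{"travel":[0.34,0,-0.94],"turn":[0,0,0]},{"travel":[0.34,0,-0.94],"turn":[0,0,0]},{"travel":[0.34,0,-0.94],"turn":[0,0,0]},{"travel":[0,0,0],"turn":[0,0,0]}]'
python3 - <<'E'
from h import *
from bench import monitor
s=monitor.state();tip(s);goto_tip(-23,120,40,s); print(s["joints"])
E
```

```text
time: 8.28
eef_pos: [0.4755, -0.2317, 0.2102]
orientation: [-0.01, 0.982, 0.075, 0.176]
ft_force: [0.0, -1.0, -1.9]
gripper_width: 0.0195
finger_force: 108.0
tip box x,y,z mm 73.4 -340.6 215.8 psi -0.3 blade yaw 8.7
shift before turn [ 0.94 -9.6   0.73] after turn [-1.68 -9.46  1.05] turn [ 0.03 -4.    1.87]
[-0.78110041 -0.21061997  2.03895625  0.3114065   1.11151657  0.52700905]
```

```bash
python3 -m crank '[{"travel":[0.09,-0.96,0.04],"turn":[0,0,0]},{"travel":[0.09,-0.96,0.04],"turn":[0,0,0]},{"travel":[0.09,-0.96,0.04],"turn":[0,0,0]},{"travel":[0.09,-0.96,0.04],"turn":[0,0,0]},{"travel":[0.09,-0.96,0.04],"turn":[0,0,0]},{"travel":[0.09,-0.96,0.04],"turn":[0,0,0]},{"travel":[0.09,-0.96,0.04],"turn":[0,0,0]},{"travel":[0.09,-0.96,0.04],"turn":[0,0,0]},{"travel":[0.09,-0.96,0.04],"turn":[0,0,0]},{"travel":[0.09,-0.96,0.04],"turn":[0,0,0]},{"travel":[0,0,0],"turn":[0,-0.8,0.37]},{"travel":[0,0,0],"turn":[0,-0.8,0.37]},{"travel":[0,0,0],"turn":[0,-0.8,0.37]},{"travel":[0,0,0],"turn":[0,-0.8,0.37]},{"travel":[0,0,0],"turn":[0,-0.8,0.37]},{"travel":[0,0,0],"turn":[0,0,0]}]'
python3 - <<'E'
from h import *
from bench import monitor,cams,outline_of
s=monitor.state();t=tip(s);goto_tip(-23,120,40,s); print(s["joints"].round(2))
c=[]
for n in("top","scene"):
    p=cams.grab_frame(n);w=w2px(p,np.array([t,bx(2,80),bx(28,78),t+[0,0,0]]));u=w[0].astype(int);print(n,w.round(1).tolist())
    k=p["color"][u[1]-45:u[1]+45,u[0]-45:u[0]+45].copy();k=cv2.resize(k,(390,390),interpolation=cv2.INTER_CUBIC)
    for q in w[:3]: cv2.circle(k,tuple(int(v) for v in ((q-u+45.5)*390/90)),3,(0,0,255),1)
    c.append(k)
cv2.imwrite("pics/i.png",np.hstack(c))
E
```

```text
time: 10.28
eef_pos: [0.4547, 0.1549, 0.1996]
orientation: [-0.014, 0.98, -0.082, -0.179]
ft_force: [-0.0, -0.0, -1.2]
gripper_width: 0.0198
finger_force: 108.2
tip box x,y,z mm -31.9 -1.0 124.9 psi 40.7 blade yaw -9.6
shift before turn [ 0.24 -0.03  0.07] after turn [ 0.24 -0.03  0.07] turn [0.02 0.07 0.01]
[0.1  0.17 1.68 0.09 1.63 1.83]
top [[203.2, 164.9], [206.1, 158.6], [207.3, 151.7], [203.2, 164.9]]
scene [[268.2, 233.5], [258.3, 245.7], [250.7, 250.2], [268.2, 233.5]]
```

View pics/i.png

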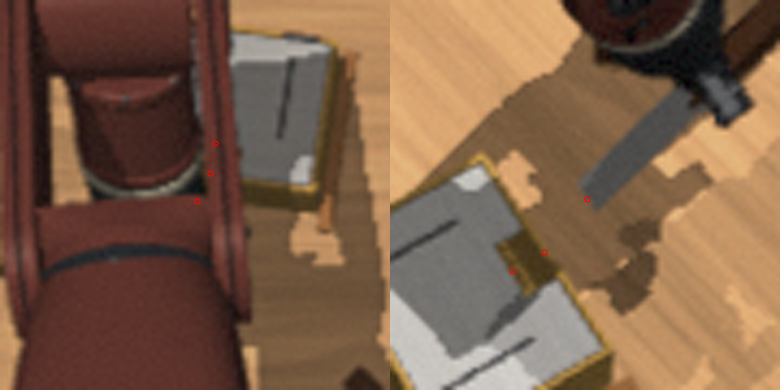

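The scene tile (right) shows the blade tip at about (590,197), matching the prediction. The notch's inner edge is at about (512,269), as computed, and the top view is blocked by the arm. I'll go to the gap and insert, watching the force.

```bash
python3 - <<'E'
from h import *
from bench import monitor
s=monitor.state();goto_tip(-8,98,40,s)
E
```

```text
shift before turn [ 0.81 -0.01  0.5 ] after turn [ 0.81 -0.02  0.5 ] turn [0.02 0.04 0.02]
```

```bash
python3 -m crank '[{"travel":[0.4,0,0.25],"turn":[0,0.03,0]},{"travel":[0.41,0,0.25],"turn":[0,0,0]},{"travel":[0,0,0],"turn":[0,0,0]},{"travel":[0.3,0,0.11],"turn":[0,0,0]},{"travel":[0.3,0,0.11],"turn":[0,0,0]},{"travel":[0,0,0],"turn":[0,0,0]}]'
python3 - <<'E'
from h import *
from bench import monitor
s=monitor.state();tip(s);goto_tip(61,40,40,s)
E
```

```text
time: 11.12
eef_pos: [0.4976, 0.1482, 0.1559]
orientation: [-0.014, 0.981, -0.081, -0.174]
ft_force: [0.4, -0.2, -1.2]
gripper_width: 0.0194
finger_force: 108.2
tip box x,y,z mm 12.3 -0.2 82.1 psi 40.1 blade yaw -9.5
shift before turn [ 1.5  -0.01  0.57] after turn [ 1.5  -0.01  0.58] turn [0.01 0.01 0.02]
```

```bash
python3 -m crank '[{"travel":[0.28,0,0.107],"turn":[0,0,0]},{"travel":[0.28,0,0.107],"turn":[0,0,0]},{"travel":[0.28,0,0.107],"turn":[0,0,0]},{"travel":[0,0,0],"turn":[0,0,0]}]'
python3 -m crank '[{"travel":[0.28,0,0.107],"turn":[0,0,0]},{"travel":[0.28,0,0.107],"turn":[0,0,0]},{"travel":[0,0,0],"turn":[0,0,0]}]'
python3 - <<'E'
from h import *
from bench import monitor
s=monitor.state();tip(s)
a=rot(s["orientation"]).inv()
# shift so blade upper face meets lid edge: from contact-line distance
print("x unit (10mm)",a.apply(F*.01/.04).round(3),"z unit",a.apply([0,0,.01/.04]).round(3))
E
```

```text
time: 11.62
eef_pos: [0.5242, 0.1437, 0.1319]
orientation: [-0.014, 0.981, -0.082, -0.174]
ft_force: [-0.8, -0.0, -0.8]
gripper_width: 0.0193
finger_force: 108.2
time: 12.0
eef_pos: [0.5421, 0.1407, 0.1163]
orientation: [-0.014, 0.981, -0.082, -0.174]
ft_force: [-0.6, 0.8, -1.1]
gripper_width: 0.0194
finger_force: 108.2
tip box x,y,z mm 57.3 -0.1 42.5 psi 40.1 blade yaw -9.5
x unit (10mm) [ 0.235  0.001 -0.086] z unit [-0.086  0.    -0.235]
```

```bash
python3 -m crank '[{"travel":[-0.017,0,-0.047],"turn":[0,0,0]},{"travel":[-0.017,0,-0.047],"turn":[0,0,0]},{"travel":[0,0,0],"turn":[0,0,0]}]'
python3 -m crank '[{"travel":[-0.017,0,-0.047],"turn":[0,0,0]},{"travel":[0,0,0],"turn":[0,0,0]}]'
python3 -m crank '[{"travel":[-0.017,0,-0.047],"turn":[0,0,0]},{"travel":[-0.017,0,-0.047],"turn":[0,0,0]},{"travel":[0,0,0],"turn":[0,0,0]}]'
```

```text
time: 12.38
eef_pos: [0.5422, 0.1411, 0.1219]
orientation: [-0.014, 0.981, -0.081, -0.173]
ft_force: [0.3, -0.0, -1.3]
gripper_width: 0.0195
finger_force: 108.2
time: 12.62
eef_pos: [0.5416, 0.141, 0.1232]
orientation: [-0.014, 0.981, -0.081, -0.174]
ft_force: [-1.1, 0.6, -1.0]
gripper_width: 0.0193
finger_force: 108.0
time: 13.0
eef_pos: [0.5415, 0.141, 0.1271]
orientation: [-0.014, 0.981, -0.081, -0.174]
ft_force: [-2.0, 0.9, -3.9]
gripper_width: 0.0195
finger_force: 107.9
```

```bash
python3 -m crank '[{"travel":[-0.03,0,-0.12],"turn":[0,0,0]},{"travel":[-0.03,0,-0.12],"turn":[0,0,0]},{"travel":[-0.02,0,-0.13],"turn":[0,0,0]},{"travel":[0,0,0],"turn":[0,0,0]}]'
python3 -m crank '[{"travel":[-0.01,0,-0.14],"turn":[0,0,0]},{"travel":[-0.01,0,-0.14],"turn":[0,0,0]},{"travel":[0,0,-0.14],"turn":[0,0,0]},{"travel":[0,0,0],"turn":[0,0,0]}]'
python3 - <<'E'
from h import *
from bench import monitor
s=monitor.state();tip(s)
E
```

```text
time: 13.5
eef_pos: [0.5433, 0.1408, 0.143]
orientation: [-0.014, 0.981, -0.081, -0.174]
ft_force: [-5.4, 0.8, -2.7]
gripper_width: 0.0197
finger_force: 107.8
time: 14.0
eef_pos: [0.549, 0.14, 0.1594]
orientation: [-0.014, 0.981, -0.081, -0.173]
ft_force: [-3.9, 0.5, -3.3]
gripper_width: 0.0194
finger_force: 107.8
tip box x,y,z mm 64.4 0.5 85.7 psi 40.0 blade yaw -9.5
```

```bash
python3 -m crank '[{"travel":[0.016,0,-0.13],"turn":[0,0,0]},{"travel":[0.016,0,-0.13],"turn":[0,0,0]},{"travel":[0.016,0,-0.13],"turn":[0,0,0]},{"travel":[0.016,0,-0.13],"turn":[0,0,0]},{"travel":[0,0,0],"turn":[0,0,0]}]'
python3 -m crank '[{"travel":[-0.13,0,0.15],"turn":[0,0,0]},{"travel":[-0.3,0,-0.1],"turn":[0,0,0]},{"travel":[-0.3,0,-0.1],"turn":[0,0,0]},{"travel":[0,0,0],"turn":[0,0,0]}]'
python3 - <<'E'
from h import *
from bench import monitor,cams
s=monitor.state();t=tip(s);goto_tip(50,115,5,s)
p=cams.grab_frame("scene");e=[w2px(p,bx(124-96*np.cos(a)-4*np.sin(a),78+96*np.sin(a)-4*np.cos(a)))[0].round(1).tolist() for a in np.radians([25,30,35,40])];print(e)
u=w2px(p,bx(40,120))[0].astype(int);k=p["color"][u[1]-60:u[1]+60,u[0]-60:u[0]+60];k=cv2.resize(k,(600,600),interpolation=cv2.INTER_CUBIC)
for q in e: cv2.circle(k,tuple(int(v) for v in((np.array(q)-u+60.5)*5)),3,(0,0,255),1)
cv2.imwrite("pics/l.png",k)
E
```

```text
time: 14.62
eef_pos: [0.5593, 0.1382, 0.1778]
orientation: [-0.014, 0.982, -0.081, -0.172]
ft_force: [-2.2, -0.2, -1.2]
gripper_width: 0.0194
finger_force: 107.9
time: 15.12
eef_pos: [0.5321, 0.143, 0.1905]
orientation: [-0.014, 0.982, -0.081, -0.172]
ft_force: [-0.5, 0.7, -1.2]
gripper_width: 0.0193
finger_force: 108.1
tip box x,y,z mm 47.4 0.7 117.1 psi 39.9 blade yaw -9.4
shift before turn [0.07 0.   1.84] after turn [-0.99  0.01  1.55] turn [0.   3.49 0.03]
[[248.3, 246.4], [247.2, 245.9], [245.8, 245.6], [244.3, 245.5]]
```

View pics/l.png

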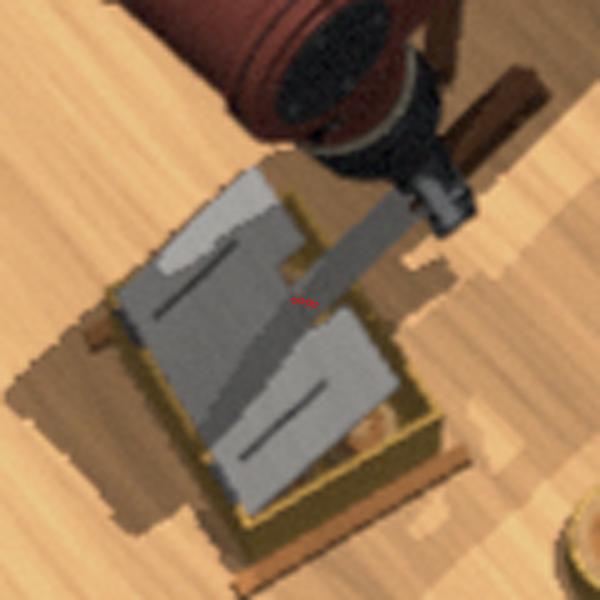

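The scene crop shows the lid standing open at about 35° by itself, with the blade entering under the notch edge at about (303,300). Now I'll level the blade and push the underside with its tip.

```bash
python3 -m crank '[{"travel":[-0.3,0,0.1],"turn":[0,0,0]},{"travel":[0.02,0,0.46],"turn":[0,0.87,0]},{"travel":[-0.05,0,0.455],"turn":[0,0.87,0]},{"travel":[-0.12,0,0.44],"turn":[0,0.87,0]},{"travel":[-0.18,0,0.41],"turn":[0,0.87,0]},{"travel":[0,0,0],"turn":[0,0,0]}]'
python3 - <<'E'
from h import *
from bench import monitor
s=monitor.state();tip(s);print(s["joints"].round(2));a=rot(s["orientation"]).inv()
print("x unit (10mm)",a.apply(F*.01/.04).round(3),"z unit",a.apply([0,0,.01/.04]).round(3))
E
```

```text
time: 15.92
eef_pos: [0.4908, 0.1481, 0.1151]
orientation: [0.012, 0.989, -0.081, 0.123]
ft_force: [-0.6, -0.2, -1.3]
gripper_width: 0.0194
finger_force: 108.3
tip box x,y,z mm 30.5 -0.9 107.9 psi 5.8 blade yaw -9.4
[ 0.2  -0.09  2.11 -0.12  0.9   1.99]
x unit (10mm) [0.242 0.002 0.061] z unit [ 0.061  0.001 -0.242]
```

```bash
python3 -m crank '[{"travel":[0.29,0,-0.04],"turn":[0,0,0]},{"travel":[0.29,0,-0.04],"turn":[0,0,0]},{"travel":[0,0,0],"turn":[0,0,0]}]'
python3 -m crank '[{"travel":[0.127,0,-0.094],"turn":[0,0,0]},{"travel":[0.127,0,-0.094],"turn":[0,0,0]},{"travel":[0,0,0],"turn":[0,0,0]}]'
python3 -m crank '[{"travel":[0.127,0,-0.094],"turn":[0,0,0]},{"travel":[0.127,0,-0.094],"turn":[0,0,0]},{"travel":[0,0,0],"turn":[0,0,0]}]'
python3 - <<'E'
from h import *
from bench import monitor
s=monitor.state();tip(s)
E
```

```text
time: 16.3
eef_pos: [0.5217, 0.1444, 0.1302]
orientation: [0.011, 0.988, -0.083, 0.129]
ft_force: [-0.5, 0.5, -0.7]
gripper_width: 0.0193
finger_force: 108.0
time: 16.68
eef_pos: [0.527, 0.1433, 0.1388]
orientation: [0.011, 0.988, -0.082, 0.128]
ft_force: [-1.5, -1.1, -4.3]
gripper_width: 0.0196
finger_force: 108.6
time: 17.05
eef_pos: [0.5356, 0.1422, 0.1496]
orientation: [0.011, 0.988, -0.082, 0.129]
ft_force: [-1.9, -0.2, -3.4]
gripper_width: 0.0196
finger_force: 108.6
tip box x,y,z mm 75.7 0.5 143.8 psi 5.1 blade yaw -9.5
```

```bash
python3 -m crank '[{"travel":[0.135,0,-0.02],"turn":[0,0,0]},{"travel":[0.135,0,-0.02],"turn":[0,0,0]},{"travel":[0.135,0,-0.02],"turn":[0,0,0]},{"travel":[0,0,0],"turn":[0,0,0]}]'
python3 -m crank '[{"travel":[0.135,0,-0.02],"turn":[0,0,0]},{"travel":[0.135,0,-0.02],"turn":[0,0,0]},{"travel":[0.135,0,-0.02],"turn":[0,0,0]},{"travel":[0,0,0],"turn":[0,0,0]}]'
python3 -m crank '[{"travel":[0.15,0,0.04],"turn":[0,0,0]},{"travel":[0.15,0,0.04],"turn":[0,0,0]},{"travel":[0.15,0,0.04],"turn":[0,0,0]},{"travel":[0.15,0,0.04],"turn":[0,0,0]},{"travel":[0,0,0],"turn":[0,0,0]}]'
python3 - <<'E'
from h import *
from bench import monitor
s=monitor.state();tip(s)
E
```

```text
time: 17.55
eef_pos: [0.5508, 0.1397, 0.1559]
orientation: [0.011, 0.988, -0.082, 0.129]
ft_force: [-1.3, 0.0, -1.6]
gripper_width: 0.0194
finger_force: 109.1
time: 18.05
eef_pos: [0.565, 0.1371, 0.1616]
orientation: [0.011, 0.988, -0.082, 0.128]
ft_force: [-1.1, 0.8, -2.1]
gripper_width: 0.0195
finger_force: 108.8
time: 18.68
eef_pos: [0.5898, 0.1329, 0.1617]
orientation: [0.011, 0.988, -0.082, 0.129]
ft_force: [0.3, 0.6, -1.2]
gripper_width: 0.0189
finger_force: 109.1
tip box x,y,z mm 130.8 0.5 155.8 psi 5.2 blade yaw -9.5
```

```bash
python3 - <<'E'
from h import *
from bench import monitor,cams
s=monitor.state();t=tip(s)
p=cams.grab_frame("scene")
u=w2px(p,bx(80,140))[0].astype(int);k=p["color"][u[1]-60:u[1]+60,u[0]-70:u[0]+60];k=cv2.resize(k,(650,600),interpolation=cv2.INTER_CUBIC)
q=(w2px(p,t)[0]-u+[70.5,60.5])*5;print(q);cv2.circle(k,tuple(int(v) for v in q),3,(0,0,255),1)
cv2.imwrite("pics/m.png",k)
E
```

```text
tip box x,y,z mm 130.8 0.5 155.8 psi 5.2 blade yaw -9.5
[272.67255143 339.41287183]
```

View pics/m.png

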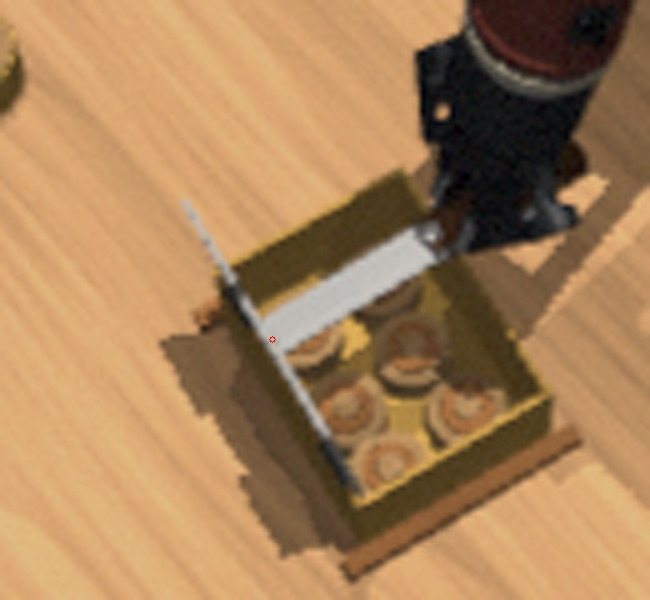

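The lid is edge-on to the camera, from (185,205) to (355,490), so it is near upright, with the blade tip at its face at about (270,335). I'll push a little further.

```bash
python3 -m crank '[{"travel":[0.11,0,0.04],"turn":[0,0,0]},{"travel":[0.11,0,0.05],"turn":[0,0,0]},{"travel":[0.11,0,0.05],"turn":[0,0,0]},{"travel":[0,0,0],"turn":[0,0,0]}]'
python3 - <<'E'
from h import *
from bench import monitor
s=monitor.state();tip(s)
E
```

```text
time: 19.23
eef_pos: [0.6033, 0.1307, 0.1592]
orientation: [0.011, 0.988, -0.082, 0.128]
ft_force: [0.0, 0.3, -0.6]
gripper_width: 0.0193
finger_force: 109.2
tip box x,y,z mm 144.4 0.6 153.2 psi 5.2 blade yaw -9.5
```

```bash
python3 -m crank '[{"travel":[-0.4,0,-0.1],"turn":[0,0,0]},{"travel":[-0.97,0,-0.24],"turn":[0,0,0]},{"travel":[-0.97,0,-0.24],"turn":[0,0,0]},{"travel":[-0.97,0,-0.24],"turn":[0,0,0]},{"travel":[0,0,0],"turn":[0,0,0]}]'
python3 - <<'E'
from h import *
from bench import monitor,cams
s=monitor.state();tip(s)
plan([.475,-.2308,.06],9,20,s)
p=cams.grab_frame("scene")
u=w2px(p,bx(100,140))[0].astype(int);k=p["color"][u[1]-60:u[1]+60,u[0]-70:u[0]+60];k=cv2.resize(k,(650,600),interpolation=cv2.INTER_CUBIC)
for a,col in((90,(0,0,255)),(108,(0,255,0))):
  a=np.radians(a)
  for y in(-.079,.079):
    q=(w2px(p,bx(124-120*np.cos(a),78+120*np.sin(a))+y*np.array([.1685,.9857,0]))[0]-u+[70.5,60.5])*5;cv2.circle(k,tuple(int(v) for v in q),4,col,1)
cv2.imwrite("pics/n.png",k)
E
```

```text
time: 19.85
eef_pos: [0.4665, 0.1537, 0.157]
orientation: [0.011, 0.988, -0.081, 0.128]
ft_force: [0.6, 0.2, -1.9]
gripper_width: 0.0197
finger_force: 109.1
tip box x,y,z mm 5.7 0.5 151.0 psi 5.2 blade yaw -9.4
shift before turn [1.1  9.45 2.8 ] after turn [-2.05  9.53  1.84] turn [ 0.55  0.52 -1.75]
```

View pics/n.png

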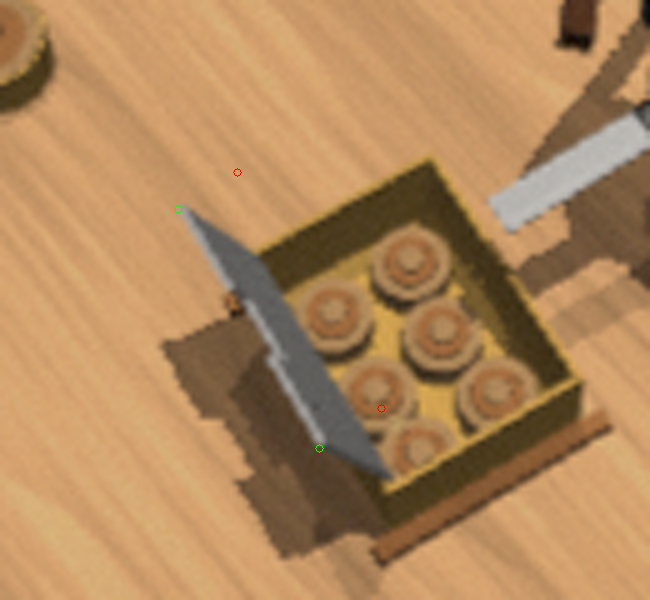

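The lid leans back at about 107°: its top corners coincide with the green 108° markers at (178,210) and (320,448), well past upright (red). It stays there by itself. Now I'll lay the opener back where it was.

```bash
python3 -m crank '[{"travel":[0.16,0.945,0.08],"turn":[0,0,0]},{"travel":[0.16,0.945,0.08],"turn":[0,0,0]},{"travel":[0.16,0.945,0.08],"turn":[0,0,0]},{"travel":[0.16,0.945,0.08],"turn":[0,0,0]},{"travel":[0.16,0.945,0.08],"turn":[0,0,0]},{"travel":[0.16,0.945,0.08],"turn":[0,0,0]},{"travel":[0.16,0.945,0.08],"turn":[0,0,0]},{"travel":[0.16,0.945,0.08],"turn":[0,0,0]},{"travel":[0.16,0.945,0.08],"turn":[0,0,0]},{"travel":[0.16,0.945,0.08],"turn":[0,0,0]},{"travel":[0,0,0],"turn":[0.27,0.26,-0.87]},{"travel":[0,0,0],"turn":[0.27,0.26,-0.87]},{"travel":[0,0,0],"turn":[0,0,0]}]'
python3 - <<'E'
from h import *
from bench import monitor,cams
s=monitor.state();t=tip(s);plan([.475,-.2308,.03],9,20,s);plan([.475,-.2308,.0085],9,20,s)
p=cams.grab_frame("scene");a=s["eef_pos"]+rot(s["orientation"]).apply(TIP-np.array([.94,0,.342])*.1)
w=w2px(p,np.array([t,a]));u=w.mean(0).astype(int);k=cv2.resize(p["color"][u[1]-45:u[1]+45,u[0]-45:u[0]+45],(540,540),interpolation=cv2.INTER_CUBIC)
for q in w: cv2.circle(k,tuple(int(v) for v in((q-u+45.5)*6)),3,(0,0,255),1)
cv2.imwrite("pics/o.png",k)
E
```

```text
time: 21.52
eef_pos: [0.4752, -0.2334, 0.143]
orientation: [-0.012, 0.982, 0.073, 0.173]
ft_force: [0.0, -0.0, -1.1]
gripper_width: 0.0194
finger_force: 109.1
tip box x,y,z mm 73.5 -342.7 148.0 psi 0.0 blade yaw 8.5
shift before turn [-0.96 -0.07  2.66] after turn [-0.96 -0.06  2.66] turn [ 0.03  0.   -0.04]
shift before turn [-1.14 -0.07  3.16] after turn [-1.14 -0.06  3.16] turn [ 0.03  0.   -0.04]
```

View pics/o.png

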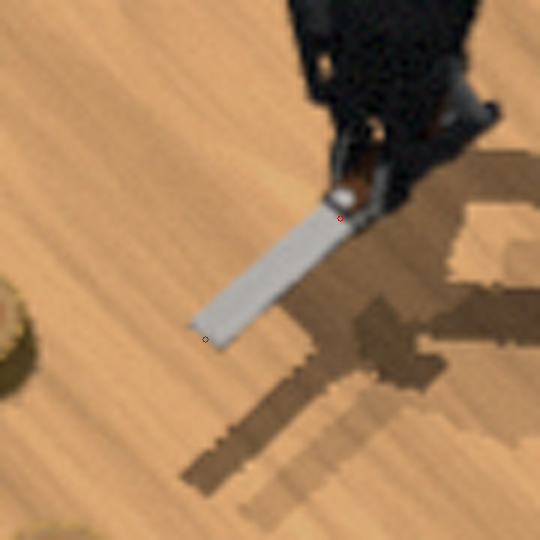

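The blade (tip at about (207,338)) matches the prediction, so it has not slipped. I'll lower it gently.

```bash
python3 -m crank '[{"travel":[-0.24,-0.02,0.66],"turn":[0,0,0]},{"travel":[-0.24,-0.02,0.66],"turn":[0,0,0]},{"travel":[-0.24,-0.02,0.67],"turn":[0,0,0]},{"travel":[-0.24,0,0.67],"turn":[0,0,0]},{"travel":[-0.09,0,0.24],"turn":[0,0,0]},{"travel":[-0.06,0,0.16],"turn":[0,0,0]},{"travel":[0,0,0],"turn":[0,0,0]}]'
python3 -m crank '[{"travel":[-0.02,0,0.055],"turn":[0,0,0]},{"travel":[0,0,0],"turn":[0,0,0]}]'
```

```text
time: 22.45
eef_pos: [0.4755, -0.2292, 0.0133]
orientation: [-0.012, 0.982, 0.075, 0.173]
ft_force: [0.5, 0.1, -0.4]
gripper_width: 0.0192
finger_force: 109.1
time: 22.7
eef_pos: [0.4754, -0.2293, 0.0111]
orientation: [-0.012, 0.982, 0.075, 0.173]
ft_force: [-0.1, 0.3, -1.3]
gripper_width: 0.0194
finger_force: 109.1
```

```bash
python3 -m crank '[{"travel":[-0.02,0,0.055],"turn":[0,0,0]},{"travel":[0,0,0],"turn":[0,0,0]}]'
python3 -m crank '[{"travel":[-0.01,0,0.03],"turn":[0,0,0]},{"travel":[0,0,0],"turn":[0,0,0]}]'
```

```text
time: 22.95
eef_pos: [0.4749, -0.2289, 0.0081]
orientation: [-0.012, 0.982, 0.075, 0.173]
ft_force: [0.1, 0.4, -0.9]
gripper_width: 0.0192
finger_force: 109.1
time: 23.2
eef_pos: [0.4753, -0.2292, 0.0071]
orientation: [-0.012, 0.982, 0.075, 0.173]
ft_force: [-1.2, -0.3, 1.4]
gripper_width: 0.0193
finger_force: 109.4
```

Table contact is just felt (force z went from -0.9 to +1.4). Release to a moderate opening, then back straight out.

```bash
python3 -m crank '[{"travel":[0,0,0],"turn":[0,0,0]},{"travel":[0,0,0],"turn":[0,0,0]},{"travel":[0,0,0],"turn":[0,0,0]},{"travel":[0,0,0],"turn":[0,0,0]}]' 0.2 20
python3 -m crank '[{"travel":[0.1,0,-0.28],"turn":[0,0,0]},{"travel":[0.2,0,-0.56],"turn":[0,0,0]},{"travel":[0.3,0,-0.9],"turn":[0,0,0]},{"travel":[0.3,0,-0.9],"turn":[0,0,0]},{"travel":[-0.5,0,-0.9],"turn":[0,0,0]},{"travel":[-0.5,0,-0.9],"turn":[0,0,0]},{"travel":[0,0,0],"turn":[0,0,0]},{"travel":[0,0,0],"turn":[0,0,0]}]'
python3 - <<'E'
from h import *
from bench import cams
p=cams.grab_frame("scene")
cv2.imwrite("pics/end.png",cv2.resize(p["color"][70:330,110:350],(552,598),interpolation=cv2.INTER_CUBIC))
E
```

```text
time: 23.7
eef_pos: [0.4751, -0.2289, 0.0069]
orientation: [-0.012, 0.982, 0.075, 0.173]
ft_force: [-0.5, -0.5, -0.0]
gripper_width: 0.051
finger_force: 0.0
time: 24.7
eef_pos: [0.4114, -0.2386, 0.1727]
orientation: [-0.012, 0.982, 0.075, 0.173]
ft_force: [-0.8, -0.6, 0.2]
gripper_width: 0.0513
finger_force: 0.0
```

View pics/end.png

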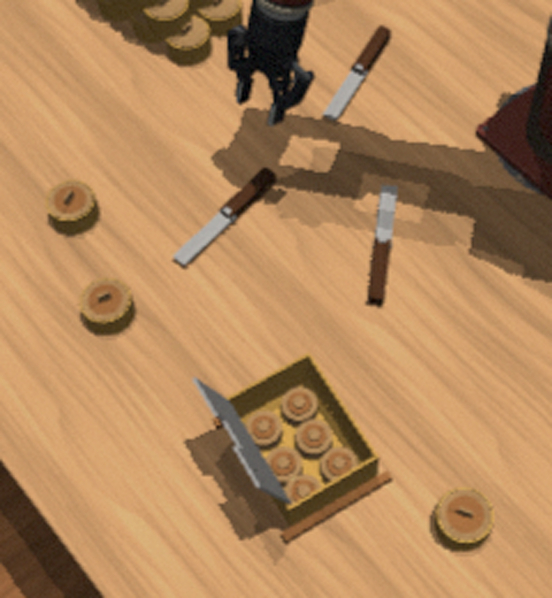

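The lid is still leaning back at about (240,440). The opener lies flat at about (225,217), clear of the box. The tins at (72,205), (107,305) and (463,517) have not moved, and the gripper is clear of everything.

```bash
python3 -c "
from bench import hand_in
print(hand_in())"
```

```text
the job is handed in; nothing more can be done
None
```

The job is handed in: the lid was pried up with the opener's blade (force readings stayed under about 7 N) and leans back at about 107°, the opener lies flat on the table clear of the box, and the three tins were not moved.

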